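# Put the mixed-up power modules into their own burn-in stations

### The job

The red, blue and yellow power modules have been loaded into one another's burn-in stations: put each one into the station of its own colour, lying flat inside the rim, and use the empty grey rest to park a module on the way. Their contacts are underneath, so set them down gently and never lay one on the bench itself. Leave the grey rest empty at the end and do not disturb the multimeter, the jar or the screwdriver.

Things in the scene. Friction and masses are not known exactly. Their poses are not given: they have to be found in the camera images.
- red_module_center (a point): centre of the red power module: a loose block 60 (its x) by 38 (its y) by 40 mm high, about 140 g; lower 14 mm is a black case, above it a red heat sink whose fins run along x, flush with the case's sides, so it can be pinched anywhere across its 38 mm width. This point is 20 mm above its underside; z is up. Both ends are alike
- blue_module_center (a point): centre of the blue power module: a loose block 60 (its x) by 38 (its y) by 40 mm high, about 140 g; lower 14 mm is a black case, above it a blue heat sink whose fins run along x, flush with the case's sides, so it can be pinched anywhere across its 38 mm width. This point is 20 mm above its underside; z is up. Both ends are alike
- yellow_module_center (a point): centre of the yellow power module: a loose block 60 (its x) by 38 (its y) by 40 mm high, about 140 g; lower 14 mm is a black case, above it a yellow heat sink whose fins run along x, flush with the case's sides, so it can be pinched anywhere across its 38 mm width. This point is 20 mm above its underside; z is up. Both ends are alike
- red_station_plate (a point): centre of the plate of the red burn-in station: a fixed red block, x -43 to 67, y -38 to 38 mm about this point, white plate with brass bars; at its +x end two binding posts (tops 34 mm over the bench). The plate is level, 16 mm above the bench, 74 (x) by 52 mm (y) inside a rim 6 mm wide and 5 mm high; a module lies in it lengthways along x, either way round, 7 mm to spare on every side
- blue_station_plate (a point): centre of the plate of the blue burn-in station: a fixed blue block, x -43 to 67, y -38 to 38 mm about this point, white plate with brass bars; at its +x end two binding posts (tops 34 mm over the bench). The plate is level, 16 mm above the bench, 74 (x) by 52 mm (y) inside a rim 6 mm wide and 5 mm high; a module lies in it lengthways along x, either way round, 7 mm to spare on every side
- yellow_station_plate (a point): centre of the plate of the yellow burn-in station: a fixed yellow block, x -43 to 67, y -38 to 38 mm about this point, white plate with brass bars; at its +x end two binding posts (tops 34 mm over the bench). The plate is level, 16 mm above the bench, 74 (x) by 52 mm (y) inside a rim 6 mm wide and 5 mm high; a module lies in it lengthways along x, either way round, 7 mm to spare on every side
- grey_rest_plate (a point): centre of the plate of the grey rest: a fixed grey block, x -43 to 43, y -38 to 38 mm about this point, black rubber plate, empty at the start. The plate is level, 16 mm above the bench, 74 (x) by 52 mm (y) inside a rim 6 mm wide and 5 mm high; a module lies in it lengthways along x, either way round, 7 mm to spare on every side
- multimeter_center (a point): centre of a loose black handheld multimeter lying on its back, 165 (x) by 80 by 36 mm; bystander
- jar_center (a point): centre of a loose white jar with black lid, 52 mm across, 68 mm high; bystander
- screwdriver: a loose screwdriver with green handle, lying along its x with the handle towards -x, about 200 mm long and 26 mm thick; origin on the bench under its middle; bystander
Not all that is in view belongs to the job. What is shaped like the part that bears red_station_plate but green or turquoise is not meant.

How it is judged:
On the way:
1. one of the modules is parked flat in the grey rest (((horizontal distance between red_module_center and grey_rest_plate below 0.012 m and z of red_module_center in the frame of grey_rest_plate below 0.024 m and angle between red_module_center's own z axis and vertical below 0.08 rad) or (horizontal distance between blue_module_center and grey_rest_plate below 0.012 m and z of blue_module_center in the frame of grey_rest_plate below 0.024 m and angle between blue_module_center's own z axis and vertical below 0.08 rad) or (horizontal distance between yellow_module_center and grey_rest_plate below 0.012 m and z of yellow_module_center in the frame of grey_rest_plate below 0.024 m and angle between yellow_module_center's own z axis and vertical below 0.08 rad))), for 0.2 s.
At the end, for the whole second after the job is handed in: each module lies at rest in the station of its own colour: centre within 12 mm of the plate's centre, flat (tilt under 0.08 rad), down on the plate (centre less than 24 mm above it), so that the grey rest is empty (horizontal distance between red_module_center and red_station_plate below 0.012 m and z of red_module_center in the frame of red_station_plate below 0.024 m and angle between each of red_module_center, blue_module_center, yellow_module_center's own z axis and vertical below 0.08 rad and linear speed of each of red_module, blue_module, yellow_module below 0.01 m/s and horizontal distance between blue_module_center and blue_station_plate below 0.012 m and z of blue_module_center in the frame of blue_station_plate below 0.024 m and horizontal distance between yellow_module_center and yellow_station_plate below 0.012 m and z of yellow_module_center in the frame of yellow_station_plate below 0.024 m); the robot touches nothing.
It fails at once if a module is laid or dropped on the bench (height (world z) of any of red_module_center, blue_module_center, yellow_module_center below 0.026 m).
It fails at once if a module is dropped from more than about 15 mm (it falls onto a plate at over 0.55 m/s) ((height (world z) of red_module_center below 0.056 m and linear speed of red_module above 0.55 m/s) or (height (world z) of blue_module_center below 0.056 m and linear speed of blue_module above 0.55 m/s) or (height (world z) of yellow_module_center below 0.056 m and linear speed of yellow_module above 0.55 m/s)).
It fails at once if a module is pressed hard (over 60 N) onto a station or the rest (contact force between any of red_module, blue_module, yellow_module and red_station above 60 N or contact force between any of red_module, blue_module, yellow_module and blue_station above 60 N or contact force between any of red_module, blue_module, yellow_module and yellow_station above 60 N or contact force between any of red_module, blue_module, yellow_module and grey_rest above 60 N).
It fails at once if the multimeter, jar or screwdriver is shifted by more than 20 mm (distance of any of multimeter_center, jar_center, screwdriver from where it was at the start of the episode above 0.02 m).
It also fails if it takes over 112 s, if anything falls off the work surface, if the arm or the gripper's body presses on something with over 40 N, if the wrist force passes 120 N, or if a joint passes its speed limit or range.

### The arm

A 7-joint arm with a two-finger parallel gripper is mounted at the origin on the work surface. World frame = base frame: x ahead of the robot, y to its left, z up, the work surface at z = 0. Lengths are in m, angles in rad, forces in N, time in s.
With the tool pointing down it reaches from about 0.375 to 0.925 m from the base axis. Payload 3.1 kg.
Tool frame: the origin (TCP) lies on the mounting face of the last link; the fingertips stand 173 mm ahead of it and the grasp point (between the pads) lies 155 mm ahead of it; z points along the fingers, x is the direction in which the jaws open and shut, and the axes are right-handed (so a half turn about z gives the same grasp; the last joint's range is limited). The gripper opens to 85 mm and grips with 20 to 120 N. Pads are 22 mm wide; open, the fingers measure 114 mm over their backs; the gripper's body (76 mm by 85 mm) begins 54 mm behind the grasp point. The pads swing forward as they close: fully open they stand 13 mm farther back than shut.
Start: joints at [1.058, 0.383, 0.044, 1.598, -0.018, 1.161, -0.05], TCP at [0.262, -0.595, 0.405] pointing down, gripper open.
Joint ranges: [-2.61, 2.61], [-0.41, 2.15], [-1.48, 1.57], [0, 2.5], [-1.57, 4.71], [0.05, 1.97], [-2.85, 2.85]. Speed limits (rad/s): [2.79, 2.79, 3.14, 3.14, 3.14, 3.14, 3.14].

### API

Orientations are given as a unit quaternion [w, x, y, z].
In Python, from station import r gives the robot as it stands.
- The arm moves only by the shell command python3 -m handwheel 'ROWS' [OPENING] [FORCE]. ROWS is JSON, a list that holds one entry, the list of rows, each a list of 6 numbers: the shift along the world's x, y, z in cm, then the turn, a rotation vector about the world's x, y, z in degrees. A call has exactly 10 rows; each row is the pose to reach, as a shift and turn from the pose commanded when the call began; what a row does not reach only later rows make up. A row lasts 1/8 s, in which the tool goes at most 62.5 mm and 10.7 degrees, less where a joint would pass 70% of its speed; a pose out of reach is approached as far as the arm can. A call with a gripper value outside its range is refused whole. OPENING is the opening, from 0 (shut) to 1 (fully open), set as the call begins (- or left out, the last holds). The fingers move at their own pace and stop on an object; FORCE is the grip in N (left out, the last holds). Time passes only in rows, so rows that repeat a pose let the fingers close, or fill a call up. It gives the time, the measured TCP pose, the force and the opening at its end, in the units of the state.
- r.read_state(): the state, without advancing time (a new reading comes with each control period).
- r.capture(name): name is "scene" or "side" or "wrist"; returns the picture (480x640x3 uint8, blue, green, red); there is no depth.
- r.get_calibration(name): a dict with "intrinsics" (3x3 intrinsics, pixels), "distortion" ([k1, k2, p1, p2, k3] as OpenCV has them; the pictures are not rectified), "T" (4x4, takes a point from camera to world coordinates). Camera axes: x right, y down, z forward; pixel columns grow to the right and rows downward; lengths in m; the calibration is good to about 2 mm. A picture is of the moment at which its call begins: read the wrist's pose just before it. get_calibration takes no time and is no camera call; for the wrist camera it gives the pose at the moment of the call.
- r.close_job(): hands the job in, once; it reports no verdict.
The state is a dict: "clock": time; "joint_positions": joint angles; "joint_vel": joint speeds; "tau": joint torques, N m; "tool_pos": TCP position; "tool_rot": TCP orientation; "force": force on the tool from outside, world axes, zero at the start; "ft_torque": the same for the moment, N m; "opening": finger opening in m.
Only numpy, scipy, OpenCV 4.12 (cv2) and the standard library are available. Lean on these libraries where they do the work, as an engineer would, in place of code of your own. Each camera call takes 0.05 s, during which the arm holds its last target. There are 200 camera calls.

## Working session

There is one attempt and no reset: what is moved stays moved. The work goes in short steps, Python scripts to look and compute and a shell command to move; the robot and the scene stay as the last step left them, time stands still between calls to the robot, and variables do not carry over. Pictures are saved under pics/ and viewed, about 12 in all and at most 16, crops included, and the job is handed in when it is done.

```bash
ls; mkdir -p pics; python3 - <<'E'
from station import r
import cv2,numpy as np
s=r.read_state();print(s)
for n in("scene","side"):
    im=r.capture(n);cv2.imwrite(f"pics/{n}0.png",im)
    c=r.get_calibration(n);print(n,c["intrinsics"],c["distortion"],np.round(c["T"],3))
E
```

```text
pics
{'clock': 0.0, 'joint_positions': array([ 1.05820375,  0.38385904,  0.04382902,  1.59959537, -0.01789414,
        1.16119653, -0.04985164]), 'joint_vel': array([-0.00177197,  0.00042098, -0.0007165 , -0.00185463, -0.00088625,
        0.0001428 , -0.00040242]), 'tau': array([ 6.58980480e-05, -4.33459318e+01,  1.02463357e+00, -2.49510938e+01,
        1.05782098e-02,  1.13910789e-02, -1.61324488e-05]), 'tool_pos': array([ 0.26177026, -0.59442129,  0.40326104]), 'tool_rot': array([-6.65258210e-04,  8.37592046e-01, -5.46294598e-01, -1.15507846e-03]), 'force': array([ 0.40712776,  0.00632282, -0.00895012]), 'ft_torque': array([ 0.02373189, -0.00905795,  0.01922948]), 'opening': 0.08566744430358987}
scene [[622.67829666   0.         314.43335372]
 [  0.         622.67829666 240.70303836]
 [  0.           0.           1.        ]] [-0.05348906  0.          0.          0.          0.        ] [[-0.242  0.766 -0.596  1.275]
 [ 0.97   0.189 -0.152  0.193]
 [-0.004 -0.615 -0.789  1.031]
 [ 0.     0.     0.     1.   ]]
side [[470.65702705   0.         328.30176491]
 [  0.         470.65702705 237.80949776]
 [  0.           0.           1.        ]] [-0.03727414  0.          0.          0.          0.        ] [[-0.999 -0.035  0.032  0.492]
 [-0.047  0.715 -0.698  0.821]
 [ 0.002 -0.699 -0.715  0.873]
 [ 0.     0.     0.     1.   ]]
```

View pics/scene0.png

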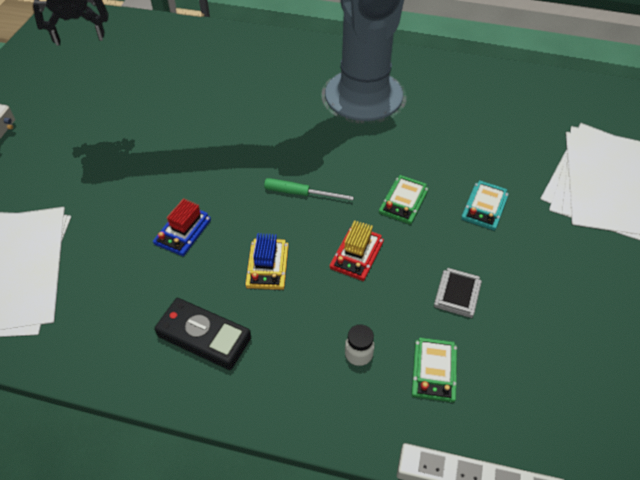

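View pics/side0.png

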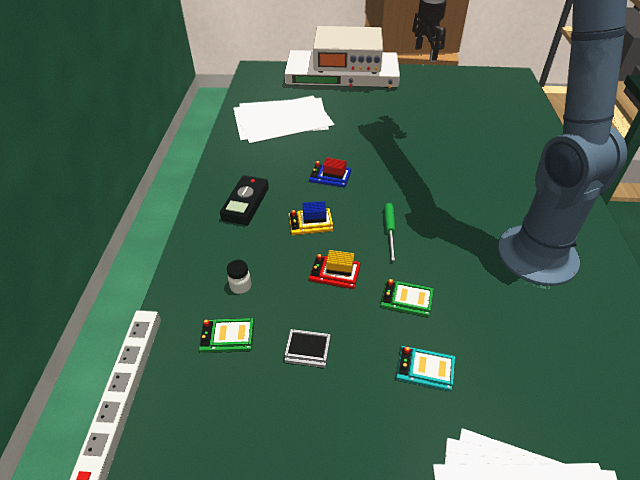

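The scene view shows red module on the blue station (182,217), blue on yellow (266,250), yellow on red (357,240) and the empty grey rest at (459,291). The plan is yellow→grey, red→red, blue→blue, yellow→yellow.

```bash
cat > h.py <<'E'
from station import r
import cv2,numpy as np
from scipy.spatial.transform import Rotation as R
def ray(c,px):
    p=cv2.undistortPoints(np.float64(px).reshape(-1,1,2),c["intrinsics"],c["distortion"]).reshape(-1,2)
    d=np.c_[p,np.ones(len(p))]@c["T"][:3,:3].T
    return c["T"][:3,3],d
def plane(c,px,z):
    o,d=ray(c,px); return o+d*((z-o[2])/d[:,2])[:,None]
def tool():
    s=r.read_state(); q=s["tool_rot"]; M=R.from_quat([q[1],q[2],q[3],q[0]]).as_matrix()
    return s,M
E
python3 - <<'E'
from h import *
np.set_printoptions(precision=3,suppress=True)
P={"scene":{"red_m":(184,213),"blue_m":(266,245),"yel_m":(359,235),"grey":(459,291),"blueSt":(182,228),"yelSt":(267,263),"redSt":(357,250),"jar":(360,345),"scrd":(308,190),"mm":(203,333)},
"side":{"red_m":(335,165),"blue_m":(315,210),"yel_m":(341,260),"grey":(307,347),"blueSt":(330,173),"yelSt":(312,219),"redSt":(335,270),"jar":(239,277),"scrd":(391,230),"mm":(245,200)}}
for n in P:
    c=r.get_calibration(n)
    for k,v in P[n].items(): print(n,k,plane(c,[v],.05 if "_m" in k else .02)[0])
c=r.get_calibration("wrist");s,M=tool();print(M)
Tt=np.eye(4);Tt[:3,:3]=M;Tt[:3,3]=s["tool_pos"]
print("cam in tool",np.linalg.inv(Tt)@c["T"],c["intrinsics"],c["distortion"])
E
```

```text
scene red_m [ 0.528 -0.277  0.05 ]
scene blue_m [ 0.567 -0.087  0.05 ]
scene yel_m [0.498 0.087 0.05 ]
scene grey [0.564 0.3   0.02 ]
scene blueSt [ 0.545 -0.28   0.02 ]
scene yelSt [ 0.589 -0.081  0.02 ]
scene redSt [0.514 0.088 0.02 ]
scene jar [0.725 0.137 0.02 ]
scene scrd [ 0.377 -0.05   0.02 ]
scene mm [ 0.771 -0.15   0.02 ]
side red_m [ 0.523 -0.276  0.05 ]
side blue_m [ 0.568 -0.081  0.05 ]
side yel_m [0.495 0.089 0.05 ]
side grey [0.559 0.306 0.02 ]
side blueSt [ 0.537 -0.277  0.02 ]
side yelSt [ 0.576 -0.079  0.02 ]
side redSt [0.509 0.095 0.02 ]
side jar [0.733 0.127 0.02 ]
side scrd [ 0.37  -0.047  0.02 ]
side mm [ 0.766 -0.146  0.02 ]
[[ 0.403 -0.915 -0.001]
 [-0.915 -0.403  0.002]
 [-0.002  0.    -1.   ]]
cam in tool [[ 1.     0.001  0.     0.   ]
 [-0.001  0.946  0.325 -0.083]
 [ 0.    -0.325  0.946  0.03 ]
 [ 0.     0.     0.     1.   ]] [[335.174   0.    320.472]
 [  0.    335.174 238.205]
 [  0.      0.      1.   ]] [-0.012  0.     0.     0.     0.   ]
```

```bash
python3 -m handwheel '[[[3,6,1,0,0,-3],[6,12,2,0,0,-6],[9,18,3,0,0,-9],[12,24,4,0,0,-12],[15,30,5,0,0,-15],[18,36,6,0,0,-18],[21,42,7,0,0,-21],[24,48,8,0,0,-24],[28,54,9,0,0,-24],[30,59,9,0,0,-24]]]' 1; python3 - <<'E'
from h import *
c=r.get_calibration("wrist");im=r.capture("wrist");cv2.imwrite("pics/w1.png",im);np.save("w1.npy",c["T"]);s,M=tool();print(s["tool_pos"],M)
E
```

```text
clock: 1.35
tool_pos: [0.5434, -0.0422, 0.4919]
tool_rot: [0.0, -0.705, 0.709, -0.0]
force: [0.8, -0.3, -0.2]
opening: 0.0853
[ 0.54572462 -0.03131298  0.49256357] [[ 0.00979018 -0.99993998  0.00491823]
 [-0.99991873 -0.00974956  0.00821512]
 [-0.00816668 -0.00499826 -0.99995416]]
```

View pics/w1.png

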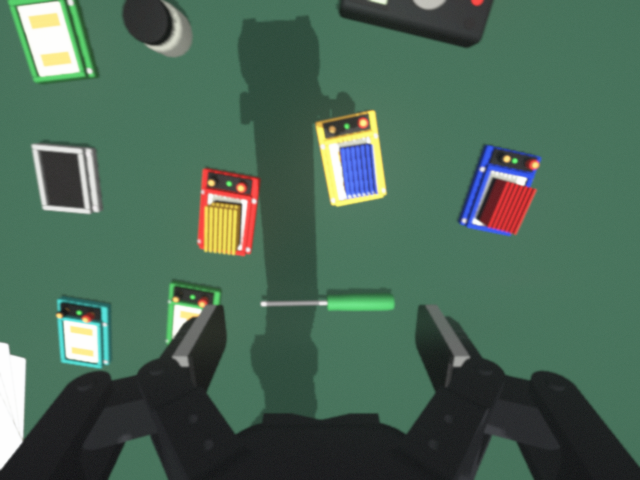

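The wrist view shows all of it: yellow module (222,228) on red, blue (357,168) on yellow, red (507,207) on blue, grey rest (66,178). I'll measure from a settled picture.

```bash
cat >> h.py <<'E'
def mask(im,col):
    H,S,V=cv2.split(cv2.cvtColor(im,cv2.COLOR_BGR2HSV))
    if col=="red": m=((H<8)|(H>172))&(S>150)&(V>60)
    if col=="blue": m=(H>105)&(H<130)&(S>140)&(V>60)
    if col=="yellow": m=(H>18)&(H<33)&(S>140)&(V>70)
    if col=="grey": m=(S<60)&(V>90)
    return m.astype(np.uint8)
def blob(c,im,col,near,z,rad):
    """rect (centre, long axis angle deg, sizes mm) of colour pixels cast to z, within rad of near"""
    v,u=np.nonzero(mask(im,col)); p=plane(c,np.c_[u,v],z)[:,:2]
    p=p[np.hypot(*(p-near).T)<rad]
    g=np.zeros((400,400),np.uint8); q=((p-near)*1000+200).round().astype(int); ok=((q>=0)&(q<400)).all(1)
    g[q[ok,1],q[ok,0]]=1; g=cv2.morphologyEx(g,cv2.MORPH_CLOSE,np.ones((7,7)))
    cs,_=cv2.findContours(g,0,2); k=max(cs,key=cv2.contourArea)
    b=cv2.boxPoints(cv2.minAreaRect(k)); e1,e2=b[1]-b[0],b[2]-b[1]
    L=e1 if np.hypot(*e1)>np.hypot(*e2) else e2; a=np.degrees(np.arctan2(L[1],L[0])); a=(a+90)%180-90
    return (b.mean(0)-200)/1000+near, a, sorted([np.hypot(*e1),np.hypot(*e2)]), cv2.contourArea(k)
E
cat > meas.py <<'E'
from h import *
import sys
np.set_printoptions(precision=4,suppress=True)
def run(name=None):
    s,M=tool();c=r.get_calibration("wrist");im=r.capture("wrist")
    if name: cv2.imwrite(name,im)
    print("tcp",s["tool_pos"],"jaw x az",np.degrees(np.arctan2(M[1,0],M[0,0])),"F",s["force"],"clk",s["clock"])
    return s,M,c,im
E
python3 - <<'E'
from meas import *
s,M,c,im=run("pics/w2.png")
for n,col,near,z,rad in [("yelM","yellow",(.497,.088),.056,.06),("bluM","blue",(.567,-.085),.056,.06),("redM","red",(.526,-.277),.056,.06),
  ("redS","red",(.512,.091),.021,.09),("yelS","yellow",(.583,-.08),.021,.09),("bluS","blue",(.542,-.278),.021,.09),("grey","grey",(.562,.303),.021,.08)]:
    print(n,*blob(c,im,col,np.array(near),z,rad))
E
```

```text
tcp [ 0.5457 -0.0313  0.4926] jaw x az -89.43903650252501 F [2.0144 7.0518 0.3276] clk 1.4
yelM [0.5013 0.0816] -7.5238113 [np.float32(43.24709), np.float32(67.208786)] 2602.5
bluM [ 0.5736 -0.0888] 8.130112 [np.float32(37.335228), np.float32(57.558506)] 1956.5
redM [ 0.5275 -0.2746] -13.706955 [np.float32(53.765347), np.float32(59.262733)] 2878.0
redS [0.511  0.0829] -10.539185 [np.float32(75.44953), np.float32(113.197136)] 3373.0
yelS [ 0.6207 -0.0759] -79.38033 [np.float32(30.96046), np.float32(74.636856)] 1772.5
bluS [ 0.5398 -0.2797] -11.534615 [np.float32(79.52409), np.float32(111.69764)] 2650.0
grey [0.5581 0.2897] -5.856003 [np.float32(83.7402), np.float32(91.035255)] 7237.0
```

```bash
python3 -m handwheel '[[[-2,2,-2,0,0,-2],[-4,4,-4,0,0,-4],[-6,6,-6,0,0,-6],[-8.5,8,-9,0,0,-8],[-10.5,10,-11,0,0,-8],[-12.5,11.5,-13,0,0,-8],[-12.5,11.5,-13,0,0,-8],[-12.5,11.5,-13,0,0,-8],[-12.5,11.5,-13,0,0,-8],[-12.5,11.5,-13,0,0,-8]]]' ; python3 - <<'E'
from meas import *
s,M,c,im=run("pics/w3.png");print("cam",c["T"][:3,3])
for n,col,near,z,rad in [("yelM","yellow",(.501,.082),.056,.06),("redS","red",(.511,.083),.021,.09)]:
    print(n,*blob(c,im,col,np.array(near),z,rad))
E
```

```text
clock: 2.7
tool_pos: [0.4186, 0.0708, 0.3623]
tool_rot: [0.001, -0.654, 0.756, -0.0]
force: [0.0, 0.1, 0.0]
opening: 0.0852
tcp [0.4186 0.0708 0.3623] jaw x az -98.3075072300263 F [0.0131 0.1304 0.0261] clk 2.7
cam [0.5015 0.0581 0.332 ]
yelM [0.4979 0.0837] -7.274994 [np.float32(37.947357), np.float32(58.714977)] 2094.0
redS [0.5086 0.0846] -10.784302 [np.float32(74.049614), np.float32(108.38469)] 6844.5
```

View pics/w3.png

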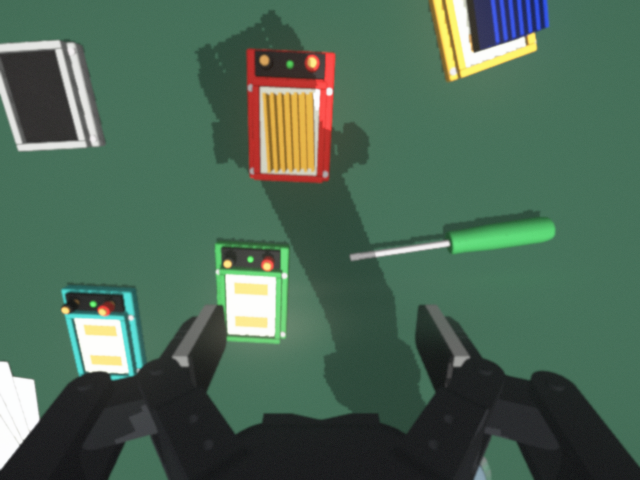

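Yellow module is centred at (290,132), and its 38×59 mm measured size matches. Next I grasp it.

```bash
python3 -m handwheel '[[[2.5,0.4,-3,0,0,0],[5,0.8,-6,0,0,1],[7.9,1.3,-9,0,0,1],[7.9,1.3,-11,0,0,1],[7.9,1.3,-13,0,0,1],[7.9,1.3,-15,0,0,1],[7.9,1.3,-16.5,0,0,1],[7.9,1.3,-16.5,0,0,1],[7.9,1.3,-16.5,0,0,1],[7.9,1.3,-16.5,0,0,1]]]' ; python3 -m handwheel '[[[0,0,0,0,0,0],[0,0,0,0,0,0],[0,0,0,0,0,0],[0,0,0,0,0,0],[0,0,0,0,0,0],[0,0,0,0,0,0],[0,0,0,0,0,0],[0,0,0,0,0,0],[0,0,0,0,0,0],[0,0,0,0,0,0]]]' 0 40
```

```text
clock: 4.0
tool_pos: [0.4973, 0.0844, 0.1975]
tool_rot: [0.001, -0.661, 0.75, -0.001]
force: [0.9, -0.7, -0.4]
opening: 0.0854
clock: 5.25
tool_pos: [0.497, 0.0844, 0.1969]
tool_rot: [0.0, -0.661, 0.75, -0.0]
force: [0.2, -0.6, 4.9]
opening: 0.0375
```

```bash
python3 -m handwheel '[[[0,0,2,0,0,0],[0,0,5,0,0,0],[0,3,9,0,0,0],[-1,7,13,0,0,0],[-1,11,13,0,0,0],[-2,15,13,0,0,0],[-2,19,13,0,0,0],[-2,21.5,13,0,0,0],[-2,21.5,13,0,0,0],[-2,21.5,13,0,0,0]]]'; python3 - <<'E'
from meas import *
s,M,c,im=run("pics/w4.png");print("cam",c["T"][:3,3],s["opening"])
for n,col,near,z,rad in [("grey","grey",(.558,.29),.021,.07)]:
    print(n,*blob(c,im,col,np.array(near),z,rad))
E
```

```text
clock: 6.5
tool_pos: [0.4766, 0.2978, 0.3253]
tool_rot: [-0.002, -0.661, 0.751, -0.0]
force: [0.7, -0.7, -1.5]
opening: 0.0376
tcp [0.4766 0.2978 0.3253] jaw x az -97.28241655213472 F [ 0.7063 -0.6978 -1.4872] clk 6.5
cam [0.5596 0.2864 0.2947] 0.03764747881420994
grey [0.5589 0.2972] -5.527542 [np.float32(73.944855), np.float32(87.36603)] 6158.0
```

View pics/w4.png

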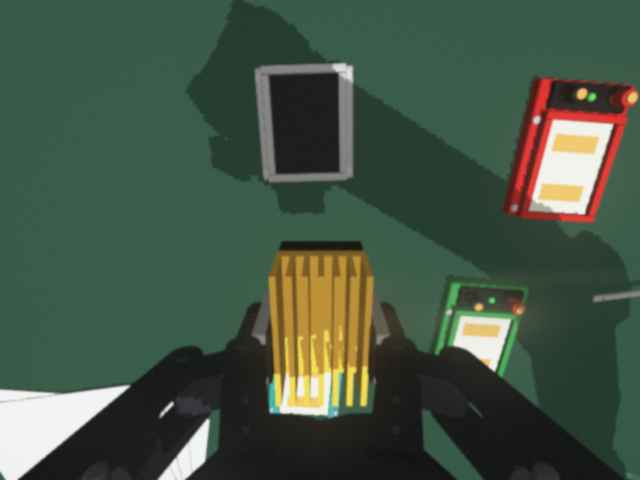

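Grey rest spans (257..352, 65..180) and measures 74×87 mm against the expected 76×86. Lowering yellow there.

```bash
python3 -m handwheel '[[[3,0,-2,0,0,1],[6,0,-4,0,0,1.8],[8.2,0,-6,0,0,1.8],[8.2,0,-8,0,0,1.8],[8.2,0,-9.5,0,0,1.8],[8.2,0,-10.7,0,0,1.8],[8.2,0,-11.5,0,0,1.8],[8.2,0,-12.1,0,0,1.8],[8.2,0,-12.4,0,0,1.8],[8.2,0,-12.4,0,0,1.8]]]'
```

```text
clock: 7.8
tool_pos: [0.5588, 0.2994, 0.2027]
tool_rot: [0.0, -0.673, 0.74, -0.0]
force: [0.3, -0.6, -1.6]
opening: 0.0376
```

```bash
python3 -m handwheel '[[[0,-0.2,-0.1,0,0,0],[0,-0.2,-0.2,0,0,0],[0,-0.2,-0.3,0,0,0],[0,-0.2,-0.4,0,0,0],[0,-0.2,-0.5,0,0,0],[0,-0.2,-0.5,0,0,0],[0,-0.2,-0.5,0,0,0],[0,-0.2,-0.5,0,0,0],[0,-0.2,-0.5,0,0,0],[0,-0.2,-0.5,0,0,0]]]'
```

```text
clock: 9.05
tool_pos: [0.5588, 0.2973, 0.1977]
tool_rot: [0.0, -0.673, 0.74, -0.0]
force: [0.5, 0.5, -1.6]
opening: 0.0377
```

```bash
python3 -m handwheel '[[[0,0,-0.1,0,0,0],[0,0,-0.1,0,0,0],[0,0,-0.1,0,0,0],[0,0,-0.1,0,0,0],[0,0,-0.1,0,0,0],[0,0,-0.1,0,0,0],[0,0,-0.1,0,0,0],[0,0,-0.1,0,0,0],[0,0,-0.1,0,0,0],[0,0,-0.1,0,0,0]]]' 1; python3 -m handwheel '[[[0,0,1,0,0,0],[0,0,3,0,0,0],[0,0,6,0,0,0],[0,0,10,0,0,0],[-4,0,13,0,0,0],[-8.2,0,13,0,0,0],[-8.2,0,13,0,0,0],[-8.2,0,13,0,0,0],[-8.2,0,13,0,0,0],[-8.2,0,13,0,0,0]]]'; python3 - <<'E'
from meas import *
s,M,c,im=run("pics/w5.png")
print(blob(c,im,"yellow",np.array((.559,.297)),.056,.05),blob(c,im,"grey",np.array((.559,.297)),.021,.07))
cv2.imwrite("pics/w5c.png",im[0:300,100:640])
print(blob(c,im,"red",np.array((.509,.085)),.021,.09))
E
```

```text
clock: 10.3
tool_pos: [0.5587, 0.2973, 0.1966]
tool_rot: [0.0, -0.673, 0.74, -0.0]
force: [-1.1, 0.4, 0.9]
opening: 0.0858
clock: 11.55
tool_pos: [0.4778, 0.297, 0.3265]
tool_rot: [0.0, -0.672, 0.74, 0.0]
force: [0.2, 0.8, -0.1]
opening: 0.0856
tcp [0.4778 0.297  0.3265] jaw x az -95.51954475665947 F [ 0.1984  0.7808 -0.0856] clk 11.55
(array([0.5597, 0.2965]), np.float32(-5.7106094), [np.float32(40.398518), np.float32(61.09529)], 2340.0) (array([0.5586, 0.2975]), np.float32(-5.617584), [np.float32(75.01505), np.float32(87.789474)], 6364.5)
(array([0.511 , 0.0933]), np.float32(-10.856415), [np.float32(80.787994), np.float32(108.623215)], 7390.5)
```

View pics/w5c.png

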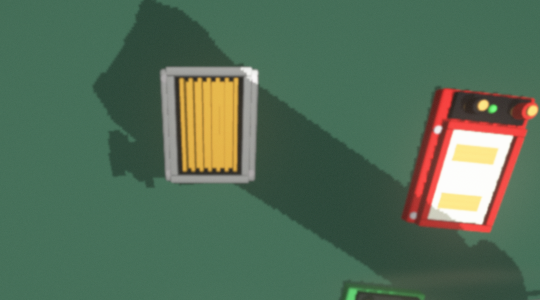

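Yellow sits squarely in the grey rest, within about 1.5 mm. Next, red module.

```bash
python3 -m handwheel '[[[0,-6,2,0,0,-1],[0,-12,2,0,0,-3],[0,-18,2,0,0,-4],[0,-24,2,0,0,-6],[0,-30,2,0,0,-7],[-1,-36,2,0,0,-9],[-2,-42,2,0,0,-10],[-2.5,-48,2,0,0,-11],[-3,-53,2,0,0,-12],[-3,-54.7,2,0,0,-12]]]';python3 -m handwheel '[[[0,0,0,0,0,0],[0,0,0,0,0,0],[0,0,0,0,0,0],[0,0,0,0,0,0],[0,0,0,0,0,0],[0,0,0,0,0,0],[0,0,0,0,0,0],[0,0,0,0,0,0],[0,0,0,0,0,0],[0,0,0,0,0,0]]]'; python3 - <<'E'
from meas import *
s,M,c,im=run("pics/w6.png");print("cam",c["T"][:3,3])
print(blob(c,im,"red",np.array((.5275,-.2746)),.056,.06),blob(c,im,"blue",np.array((.54,-.28)),.021,.09))
E
```

```text
clock: 12.85
tool_pos: [0.4456, -0.254, 0.3465]
tool_rot: [-0.0, -0.589, 0.808, -0.0]
force: [0.7, 0.4, 0.3]
opening: 0.0853
clock: 14.1
tool_pos: [0.4467, -0.2497, 0.3466]
tool_rot: [0.0, -0.592, 0.806, -0.0]
force: [-0.1, -0.1, 0.4]
opening: 0.0854
tcp [ 0.4467 -0.2497  0.3466] jaw x az -107.43767182475626 F [-0.0896 -0.0805  0.3993] clk 14.1
cam [ 0.5266 -0.2755  0.3162]
(array([ 0.5259, -0.2816]), np.float32(-14.036232), [np.float32(36.622887), np.float32(58.451073)], 1980.5) (array([ 0.5371, -0.2866]), np.float32(-11.534622), [np.float32(74.125175), np.float32(108.4583)], 6535.0)
```

View pics/w6.png

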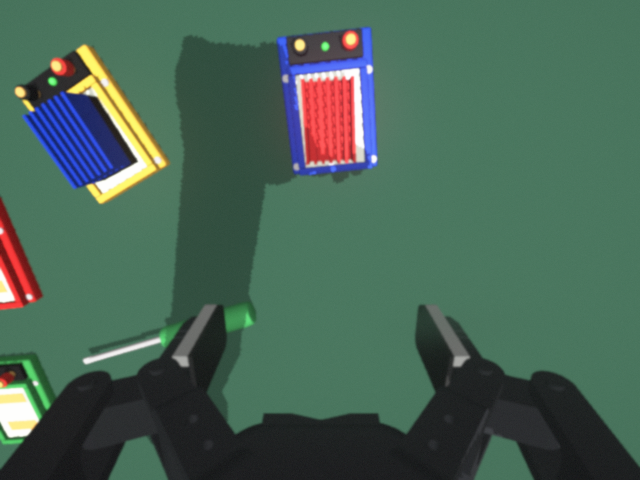

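Red module is at (330,120) on the blue station (285..375, 30..172), and both sizes match.

```bash
python3 -m handwheel '[[[2.5,-1,-3,0,0,1.5],[5,-2,-6,0,0,3.4],[7.9,-3.2,-8,0,0,3.4],[7.9,-3.2,-10,0,0,3.4],[7.9,-3.2,-12,0,0,3.4],[7.9,-3.2,-14,0,0,3.4],[7.9,-3.2,-15,0,0,3.4],[7.9,-3.2,-15,0,0,3.4],[7.9,-3.2,-15,0,0,3.4],[7.9,-3.2,-15,0,0,3.4]]]' ; python3 -m handwheel '[[[0,0,0,0,0,0],[0,0,0,0,0,0],[0,0,0,0,0,0],[0,0,0,0,0,0],[0,0,0,0,0,0],[0,0,0,0,0,0],[0,0,0,0,0,0],[0,0,0,0,0,0],[0,0,0,0,0,0],[0,0,0,0,0,0]]]' 0 40
```

```text
clock: 15.4
tool_pos: [0.5262, -0.2819, 0.1976]
tool_rot: [0.0, -0.615, 0.788, -0.001]
force: [-0.0, 0.0, -0.5]
opening: 0.0853
clock: 16.65
tool_pos: [0.526, -0.2818, 0.1969]
tool_rot: [0.0, -0.615, 0.788, -0.0]
force: [0.7, 0.5, 3.1]
opening: 0.0377
```

```bash
python3 -m handwheel '[[[0,0,2,0,0,0],[0,0,5,0,0,0],[0,3,9,0,0,0],[-2,8,13,0,0,1],[-4,13,14,0,0,2],[-6,18,14,0,0,3.2],[-8,23,14,0,0,3.2],[-10,28,14,0,0,3.2],[-11,33,14,0,0,3.2],[-11,38.4,14,0,0,3.2]]]';python3 -m handwheel '[[[0,0,0,0,0,0],[0,0,0,0,0,0],[0,0,0,0,0,0],[0,0,0,0,0,0],[0,0,0,0,0,0],[0,0,0,0,0,0],[0,0,0,0,0,0],[0,0,0,0,0,0],[0,0,0,0,0,0],[0,0,0,0,0,0]]]'; python3 - <<'E'
from meas import *
s,M,c,im=run("pics/w7.png");print("cam",c["T"][:3,3],s["opening"])
p,a,sz,ar=blob(c,im,"red",np.array((.5086,.0846)),.021,.075)
t=np.radians(a);print(p,a,sz,"plate",p-.012*np.array([np.cos(t),np.sin(t)]))
E
```

```text
clock: 17.9
tool_pos: [0.4139, 0.1031, 0.3367]
tool_rot: [-0.001, -0.637, 0.771, -0.001]
force: [1.5, -0.6, -1.3]
opening: 0.0375
clock: 19.15
tool_pos: [0.4157, 0.1023, 0.3366]
tool_rot: [-0.0, -0.637, 0.771, 0.0]
force: [-0.1, -1.2, -1.6]
opening: 0.0371
tcp [0.4157 0.1023 0.3366] jaw x az -100.82957693044293 F [-0.1128 -1.1536 -1.6321] clk 19.15
cam [0.498  0.086  0.3062] 0.037100356090702544
[0.509  0.0855] -10.823013 [np.float32(73.781456), np.float32(107.99997)] plate [0.4972 0.0877]
```

View pics/w7.png

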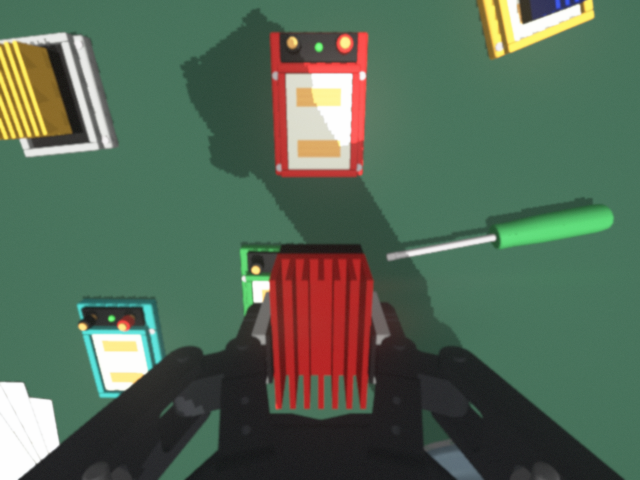

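Empty red station's plate is at (320,122) px, (.497,.088) in the world, aligned with the jaws.

```bash
python3 -m handwheel '[[[3,-0.5,-2,0,0,0],[6,-1,-4,0,0,0],[8.1,-1.5,-6,0,0,0],[8.1,-1.5,-8,0,0,0],[8.1,-1.5,-10,0,0,0],[8.1,-1.5,-11.5,0,0,0],[8.1,-1.5,-12.5,0,0,0],[8.1,-1.5,-13.3,0,0,0],[8.1,-1.5,-13.5,0,0,0],[8.1,-1.5,-13.5,0,0,0]]]'
```

```text
clock: 20.45
tool_pos: [0.4969, 0.0874, 0.2019]
tool_rot: [0.0, -0.637, 0.771, -0.0]
force: [-0.3, -0.4, -1.1]
opening: 0.0377
```

```bash
python3 -m handwheel '[[[0,0,-0.1,0,0,0],[0,0,-0.2,0,0,0],[0,0,-0.3,0,0,0],[0,0,-0.4,0,0,0],[0,0,-0.45,0,0,0],[0,0,-0.5,0,0,0],[0,0,-0.5,0,0,0],[0,0,-0.5,0,0,0],[0,0,-0.5,0,0,0],[0,0,-0.5,0,0,0]]]'; python3 -m handwheel '[[[0,0,0,0,0,0],[0,0,0,0,0,0],[0,0,0,0,0,0],[0,0,0,0,0,0],[0,0,0,0,0,0],[0,0,0,0,0,0],[0,0,0,0,0,0],[0,0,0,0,0,0],[0,0,0,0,0,0],[0,0,0,0,0,0]]]' 1
python3 -m handwheel '[[[0,0,1,0,0,0],[0,0,3,0,0,0],[0,0,6,0,0,0],[0,0,10,0,0,0],[0,-5,15,0,0,5],[-0.7,-9,15,0,0,10],[-0.7,-14,15,0,0,15],[-0.7,-18.7,15,0,0,19],[-0.7,-18.7,15,0,0,19],[-0.7,-18.7,15,0,0,19]]]'
python3 - <<'E'
from meas import *
s,M,c,im=run("pics/w8.png");print("cam",c["T"][:3,3])
print(blob(c,im,"blue",np.array((.5736,-.0888)),.056,.055))
print("red on red",blob(c,im,"red",np.array((.497,.0877)),.056,.045))
E
```

```text
clock: 21.7
tool_pos: [0.4967, 0.0873, 0.1969]
tool_rot: [-0.0, -0.637, 0.771, -0.0]
force: [-3.3, -1.3, 5.1]
opening: 0.0376
clock: 22.95
tool_pos: [0.4968, 0.0873, 0.1966]
tool_rot: [0.0, -0.637, 0.771, -0.0]
force: [-0.4, 0.1, 0.0]
opening: 0.0853
clock: 24.2
tool_pos: [0.4897, -0.0992, 0.347]
tool_rot: [-0.0, 0.756, -0.655, 0.0]
force: [-0.5, 0.3, 0.1]
opening: 0.0851
tcp [ 0.4897 -0.0992  0.347 ] jaw x az -81.85320834230824 F [-0.5142  0.2639  0.0625] clk 24.2
cam [ 0.5726 -0.0879  0.3167]
(array([ 0.5711, -0.0906]), np.float32(8.615639), [np.float32(36.88208), np.float32(57.55521)], 1987.5)
red on red (array([0.5025, 0.0761]), np.float32(-9.727585), [np.float32(58.686768), np.float32(75.695786)], 3307.0)
```

View pics/w8.png

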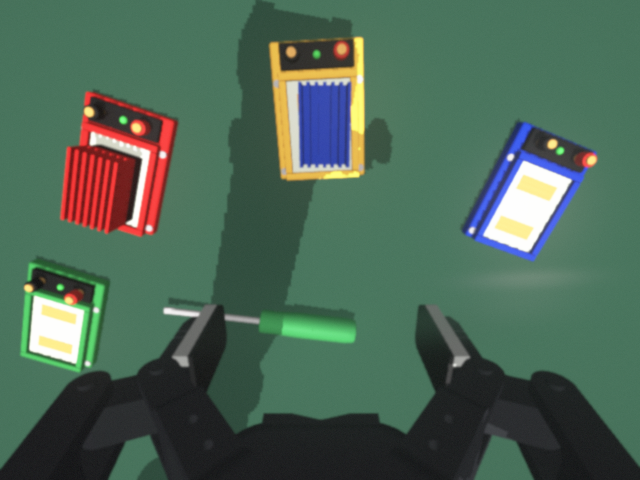

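Blue module is at (325,123), off-centre to the right in the yellow station. Red looks seated in red; its side fills the mask, so I'll check it from above later.

```bash
python3 -m handwheel '[[[2.5,0.3,-3,0,0,0.5],[5,0.6,-6,0,0,0.5],[8.1,0.9,-8,0,0,0.5],[8.1,0.9,-10,0,0,0.5],[8.1,0.9,-12,0,0,0.5],[8.1,0.9,-14,0,0,0.5],[8.1,0.9,-15,0,0,0.5],[8.1,0.9,-15,0,0,0.5],[8.1,0.9,-15,0,0,0.5],[8.1,0.9,-15,0,0,0.5]]]' ; python3 -m handwheel '[[[0,0,0,0,0,0],[0,0,0,0,0,0],[0,0,0,0,0,0],[0,0,0,0,0,0],[0,0,0,0,0,0],[0,0,0,0,0,0],[0,0,0,0,0,0],[0,0,0,0,0,0],[0,0,0,0,0,0],[0,0,0,0,0,0]]]' 0 40
```

```text
clock: 25.5
tool_pos: [0.5713, -0.0908, 0.1976]
tool_rot: [-0.001, 0.758, -0.652, 0.001]
force: [-0.2, 0.3, 0.7]
opening: 0.0855
clock: 26.75
tool_pos: [0.571, -0.0907, 0.1969]
tool_rot: [-0.0, 0.759, -0.652, 0.0]
force: [0.5, -0.5, 4.6]
opening: 0.0375
```

```bash
python3 -m handwheel '[[[0,0,2,0,0,0],[0,0,5,0,0,0],[-1,-2,9,0,0,-4],[-4,-5,13,0,0,-8],[-7,-9,14,0,0,-13],[-10,-13,14,0,0,-17],[-12.7,-17.7,14,0,0,-20],[-12.7,-17.7,14,0,0,-20],[-12.7,-17.7,14,0,0,-20],[-12.7,-17.7,14,0,0,-20]]]'; python3 - <<'E'
from meas import *
s,M,c,im=run("pics/w9.png");print("cam",c["T"][:3,3],s["opening"])
p,a,sz,ar=blob(c,im,"blue",np.array((.5371,-.2866)),.021,.075)
t=np.radians(a);print(p,a,sz,"plate",p-.012*np.array([np.cos(t),np.sin(t)]))
p,a,sz,ar=blob(c,im,"yellow",np.array((.583,-.085)),.021,.075);print("yel",p,a,sz)
E
```

```text
clock: 28.0
tool_pos: [0.4446, -0.2658, 0.3367]
tool_rot: [0.0, -0.635, 0.772, 0.0]
force: [0.3, 1.1, -0.9]
opening: 0.0378
tcp [ 0.4446 -0.2658  0.3367] jaw x az -101.13454413950326 F [ 0.2701  1.1381 -0.9344] clk 28.0
cam [ 0.5267 -0.2826  0.3063] 0.03775140470120767
[ 0.5372 -0.2869] -11.309937 [np.float32(74.32801), np.float32(108.256134)] plate [ 0.5255 -0.2846]
yel [ 0.5792 -0.093 ] 11.309937 [np.float32(79.2309), np.float32(107.07941)]
```

View pics/w9.png

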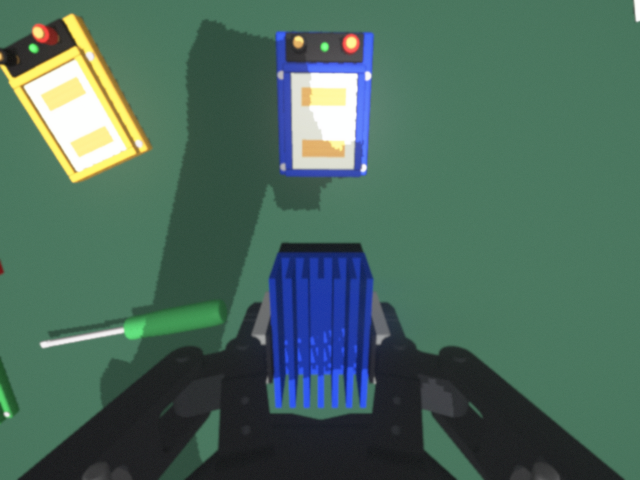

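Empty blue station's plate is at (323,120) and agrees with the earlier measurement within 0.5 mm.

```bash
python3 -m handwheel '[[[3,-0.6,-2,0,0,0],[6,-1.2,-4,0,0,0],[8.1,-1.9,-6,0,0,0],[8.1,-1.9,-8,0,0,0],[8.1,-1.9,-10,0,0,0],[8.1,-1.9,-11.5,0,0,0],[8.1,-1.9,-12.5,0,0,0],[8.1,-1.9,-13.3,0,0,0],[8.1,-1.9,-13.5,0,0,0],[8.1,-1.9,-13.5,0,0,0]]]'
```

```text
clock: 29.3
tool_pos: [0.5249, -0.2868, 0.202]
tool_rot: [0.0, -0.634, 0.773, -0.0]
force: [0.4, 0.2, -0.8]
opening: 0.0375
```

```bash
python3 -m handwheel '[[[0,0.2,0,0,0,0],[0,0.2,-0.2,0,0,0],[0,0.2,-0.3,0,0,0],[0,0.2,-0.4,0,0,0],[0,0.2,-0.45,0,0,0],[0,0.2,-0.5,0,0,0],[0,0.2,-0.5,0,0,0],[0,0.2,-0.5,0,0,0],[0,0.2,-0.5,0,0,0],[0,0.2,-0.5,0,0,0]]]'; python3 -m handwheel '[[[0,0,0,0,0,0],[0,0,0,0,0,0],[0,0,0,0,0,0],[0,0,0,0,0,0],[0,0,0,0,0,0],[0,0,0,0,0,0],[0,0,0,0,0,0],[0,0,0,0,0,0],[0,0,0,0,0,0],[0,0,0,0,0,0]]]' 1
python3 -m handwheel '[[[0,0,1,0,0,0],[0,0,3,0,0,0],[0,0,6,0,0,0],[0,0,10,0,0,0],[-4,1,13,0,0,0],[-8.1,1.9,13,0,0,0],[-8.1,1.9,13,0,0,0],[-8.1,1.9,13,0,0,0],[-8.1,1.9,13,0,0,0],[-8.1,1.9,13,0,0,0]]]'
python3 - <<'E'
from meas import *
s,M,c,im=run("pics/w10.png")
print("blue on blue",blob(c,im,"blue",np.array((.5255,-.2846)),.056,.036),"all",blob(c,im,"blue",np.array((.5371,-.2866)),.021,.08))
cv2.imwrite("pics/w10c.png",im[0:260])
E
```

```text
clock: 30.55
tool_pos: [0.5247, -0.2847, 0.1969]
tool_rot: [-0.0, -0.634, 0.773, 0.0]
force: [-2.7, 1.7, 5.0]
opening: 0.0373
clock: 31.8
tool_pos: [0.5247, -0.2847, 0.1966]
tool_rot: [0.0, -0.634, 0.773, -0.0]
force: [0.1, -0.8, -0.5]
opening: 0.0853
clock: 33.05
tool_pos: [0.4447, -0.2657, 0.3267]
tool_rot: [0.0, -0.634, 0.773, -0.0]
force: [0.2, 0.6, 0.2]
opening: 0.0852
tcp [ 0.4447 -0.2657  0.3267] jaw x az -101.28838922312683 F [0.1566 0.6254 0.2185] clk 33.05
blue on blue (array([ 0.5256, -0.2841]), np.float32(-11.309921), [np.float32(65.30666), np.float32(71.778496)], 3770.5) all (array([ 0.5369, -0.2866]), np.float32(-11.6592865), [np.float32(74.66504), np.float32(108.67862)], 6627.5)
```

View pics/w10c.png

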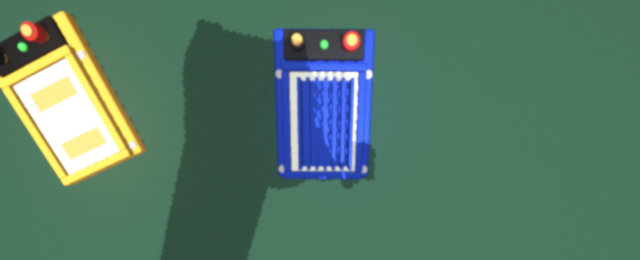

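Blue is seated flat at (325,122) with a white margin on all sides. Back to the grey rest for yellow.

```bash
python3 -m handwheel '[[[1,6,0,0,0,1],[2,12,0,0,0,2],[3,18,0,0,0,3],[4,24,0,0,0,4],[5,30,0,0,0,5],[6,36,0,0,0,5.8],[8,42,0,0,0,5.8],[10,48,0,0,0,5.8],[11.4,53,0,0,0,5.8],[11.4,56.3,0,0,0,5.8]]]'; python3 -m handwheel '[[[0,0,-1,0,0,0],[0,0,-3,0,0,0],[0,0,-5,0,0,0],[0,0,-7,0,0,0],[0,0,-7,0,0,0],[0,0,-7,0,0,0],[0,0,-7,0,0,0],[0,0,-7,0,0,0],[0,0,-7,0,0,0],[0,0,-7,0,0,0]]]'; python3 -c "
from meas import *
run()"
```

```text
clock: 34.35
tool_pos: [0.5583, 0.3008, 0.3264]
tool_rot: [0.001, -0.673, 0.74, 0.001]
force: [-0.5, 0.1, 0.1]
opening: 0.0852
clock: 35.6
tool_pos: [0.5578, 0.2973, 0.2569]
tool_rot: [0.0, -0.672, 0.74, -0.0]
force: [1.0, -0.8, -0.3]
opening: 0.0856
tcp [0.5578 0.2973 0.2569] jaw x az -95.53153790960587 F [ 0.9825 -0.8089 -0.2725] clk 35.6
```

Yellow was released at TCP (.5587,.2973,.1966), so I descend 6 cm with a 1 mm correction in x.

```bash
python3 -m handwheel '[[[0.1,0,-1,0,0,0],[0.1,0,-2,0,0,0],[0.1,0,-3,0,0,0],[0.1,0,-4,0,0,0],[0.1,0,-5,0,0,0],[0.1,0,-5.7,0,0,0],[0.1,0,-6,0,0,0],[0.1,0,-6,0,0,0],[0.1,0,-6,0,0,0],[0.1,0,-6,0,0,0]]]'; python3 -m handwheel '[[[0,0,0,0,0,0],[0,0,0,0,0,0],[0,0,0,0,0,0],[0,0,0,0,0,0],[0,0,0,0,0,0],[0,0,0,0,0,0],[0,0,0,0,0,0],[0,0,0,0,0,0],[0,0,0,0,0,0],[0,0,0,0,0,0]]]' 0 40
```

```text
clock: 36.9
tool_pos: [0.5589, 0.2974, 0.1971]
tool_rot: [0.0, -0.672, 0.74, -0.0]
force: [0.7, -0.5, -0.4]
opening: 0.0853
clock: 38.15
tool_pos: [0.5589, 0.2974, 0.1968]
tool_rot: [0.0, -0.672, 0.74, -0.0]
force: [0.4, 0.8, 0.9]
opening: 0.0374
```

```bash
python3 -m handwheel '[[[0,0,2,0,0,0],[0,0,5,0,0,0],[0,-3,9,0,0,0],[-2,-8,13,0,0,3],[-4,-13,14,0,0,6],[-6,-18,14,0,0,9],[-7.2,-23,14,0,0,12],[-7.2,-29,14,0,0,15.5],[-7.2,-35,14,0,0,15.5],[-7.2,-40,14,0,0,15.5]]]';python3 -m handwheel '[[[0,0,0,0,0,0],[0,0,0,0,0,0],[0,0,0,0,0,0],[0,0,0,0,0,0],[0,0,0,0,0,0],[0,0,0,0,0,0],[0,0,0,0,0,0],[0,0,0,0,0,0],[0,0,0,0,0,0],[0,0,0,0,0,0]]]'; python3 - <<'E'
from meas import *
s,M,c,im=run("pics/w11.png");print("cam",c["T"][:3,3],s["opening"])
for near in [(.58,-.088),(.578,-.088)]:
  p,a,sz,ar=blob(c,im,"yellow",np.array(near),.021,.075)
  t=np.radians(a);print(p,a,sz,"plate",p-.012*np.array([np.cos(t),np.sin(t)]))
E
```

```text
clock: 39.4
tool_pos: [0.4858, -0.1051, 0.3373]
tool_rot: [0.0, 0.765, -0.644, 0.0]
force: [1.0, 0.5, -1.1]
opening: 0.0373
clock: 40.65
tool_pos: [0.4867, -0.1027, 0.3366]
tool_rot: [-0.0, 0.766, -0.643, -0.0]
force: [0.2, -0.6, -2.0]
opening: 0.0373
tcp [ 0.4867 -0.1027  0.3366] jaw x az -80.03712768303421 F [ 0.2383 -0.5688 -1.9541] clk 40.65
cam [ 0.5692 -0.0888  0.3062] 0.037304744579185235
[ 0.5802 -0.0856] 11.309929 [np.float32(74.52415), np.float32(108.45224)] plate [ 0.5684 -0.0879]
[ 0.5802 -0.0856] 11.309929 [np.float32(74.52415), np.float32(108.45222)] plate [ 0.5684 -0.0879]
```

View pics/w11.png

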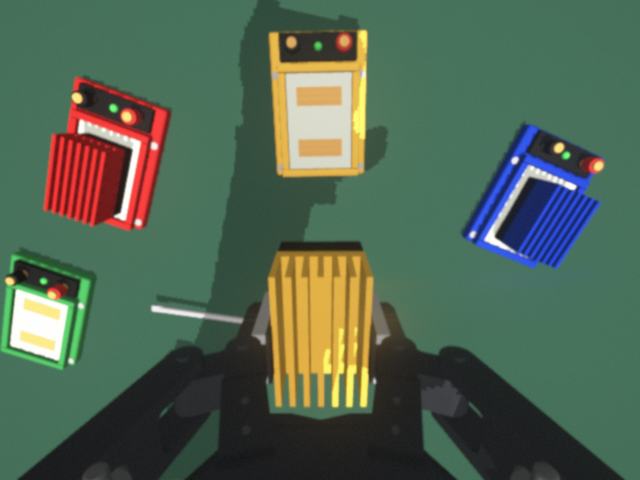

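Yellow station's plate is at (320,121), world (.5684,-.0879), yaw 11.3°. Placing yellow.

```bash
python3 -m handwheel '[[[3,0.5,-2,0,0,1.3],[6,1,-4,0,0,1.3],[8.2,1.5,-6,0,0,1.3],[8.2,1.5,-8,0,0,1.3],[8.2,1.5,-10,0,0,1.3],[8.2,1.5,-11.5,0,0,1.3],[8.2,1.5,-12.5,0,0,1.3],[8.2,1.5,-13.3,0,0,1.3],[8.2,1.5,-13.5,0,0,1.3],[8.2,1.5,-13.5,0,0,1.3]]]'
```

```text
clock: 41.95
tool_pos: [0.569, -0.0877, 0.2019]
tool_rot: [-0.0, 0.773, -0.634, 0.0]
force: [0.8, -0.3, -0.5]
opening: 0.0375
```

```bash
python3 -m handwheel '[[[0,0,-0.1,0,0,0],[0,0,-0.2,0,0,0],[0,0,-0.3,0,0,0],[0,0,-0.4,0,0,0],[0,0,-0.45,0,0,0],[0,0,-0.5,0,0,0],[0,0,-0.5,0,0,0],[0,0,-0.5,0,0,0],[0,0,-0.5,0,0,0],[0,0,-0.5,0,0,0]]]'; python3 -m handwheel '[[[0,0,0,0,0,0],[0,0,0,0,0,0],[0,0,0,0,0,0],[0,0,0,0,0,0],[0,0,0,0,0,0],[0,0,0,0,0,0],[0,0,0,0,0,0],[0,0,0,0,0,0],[0,0,0,0,0,0],[0,0,0,0,0,0]]]' 1
python3 -m handwheel '[[[0,0,1,0,0,0],[0,0,3,0,0,0],[0,0,6,0,0,0],[0,0,10,0,0,0],[-4,-1,13,0,0,0],[-8.1,-1.5,14,0,0,0],[-8.1,-1.5,14,0,0,0],[-8.1,-1.5,14,0,0,0],[-8.1,-1.5,14,0,0,0],[-8.1,-1.5,14,0,0,0]]]'
python3 - <<'E'
from meas import *
s,M,c,im=run();cv2.imwrite("a.png",im)
E
python3 -m handwheel '[[[-2,5,0,0,0,-5],[-4,9,0,0,0,-10],[-5,13,0,0,0,-15],[-7,17,0,0,0,-20],[-7,20.5,0,0,0,-22],[-7,20.5,0,0,0,-22],[-7,20.5,0,0,0,-22],[-7,20.5,0,0,0,-22],[-7,20.5,0,0,0,-22],[-7,20.5,0,0,0,-22]]]'
python3 - <<'E'
from meas import *
s,M,c,im=run();cv2.imwrite("pics/end.png",np.vstack([cv2.imread("a.png")[:260],im[:260]]))
cv2.imwrite("pics/side_end.png",r.capture("side"))
E
```

```text
clock: 43.2
tool_pos: [0.5687, -0.0877, 0.1968]
tool_rot: [0.0, 0.773, -0.634, -0.0]
force: [-1.7, 1.3, 2.6]
opening: 0.0374
clock: 44.45
tool_pos: [0.5688, -0.0877, 0.1966]
tool_rot: [-0.0, 0.773, -0.634, 0.0]
force: [-0.8, -1.1, 0.5]
opening: 0.0853
clock: 45.7
tool_pos: [0.4885, -0.1023, 0.3364]
tool_rot: [-0.0, 0.773, -0.634, -0.0]
force: [0.6, 0.3, -0.5]
opening: 0.0853
tcp [ 0.4885 -0.1023  0.3364] jaw x az -78.68307106212204 F [ 0.5827  0.3307 -0.4955] clk 45.7
clock: 47.0
tool_pos: [0.4178, 0.1017, 0.3365]
tool_rot: [-0.0, -0.637, 0.771, 0.0]
force: [-0.4, -0.9, -0.7]
opening: 0.0856
tcp [0.4178 0.1017 0.3365] jaw x az -100.8055000981441 F [-0.3613 -0.9152 -0.6813] clk 47.0
```

View pics/end.png

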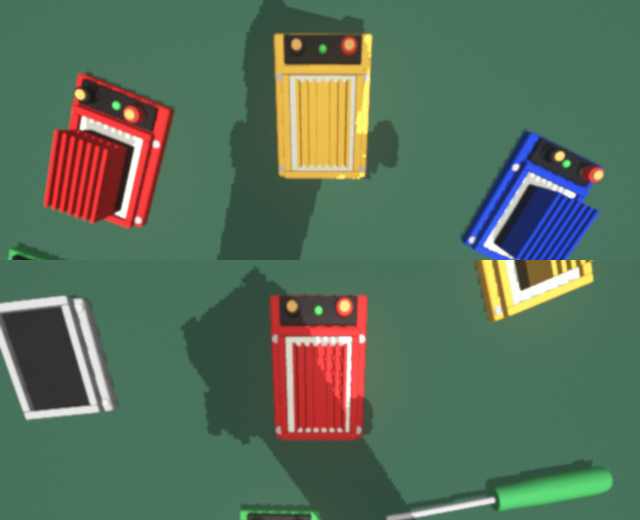

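View pics/side_end.png

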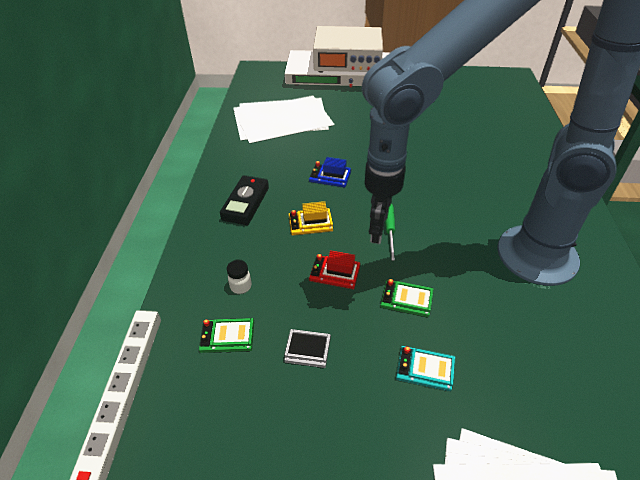

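Yellow (325,123) and red (319,385) are seated with a white margin all round, blue is in blue, and grey is empty. Multimeter (245,200), jar (239,277) and screwdriver (391,230) show where they were at the start.

```bash
python3 -c "
from station import r
print(r.close_job(), r.read_state()['clock'])"
```

```text
the job is handed in; nothing more can be done
the job is handed in; nothing more can be done
```

The red, blue and yellow modules are each in the station of their own colour. I parked yellow in the grey rest, moved red and then blue to their stations, and brought yellow back last. I handed the job in at about 47 s of the 112 s allowed; no verdict is reported.

- **Modules:** From above, all three lie flat with a plate margin on every side. I judged this by eye, because a module cannot be masked apart from a station of the same colour. Each was released within about 1 mm of the measured plate centre, and the highest force reading at set-down was about 6 N.
- **Grey rest and bystanders:** The last side view shows the rest empty, with the multimeter, jar and screwdriver where they started. This was also by eye, not measured. The gripper was clear, about 0.15 m above the bench.
- **Check that disagreed:** One oblique measurement of red in its station came out about 12 mm off and too large. The mask had taken in the module's side and the red station. The later look from straight above showed red seated.

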